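# Lock the practice block into its holding station

## Task

Get the wound-practice block ready for the next trainee: in the station that has the block, push the block along its channel with the fingertips until it is fully home against the end stop, then flip that station's latch lever over its centre so that it snaps into the locked position. Only push: nothing is to be picked up or lifted. Leave the empty station's lever open and everything else on the table where it is.

Things in the scene. Friction and masses are not known exactly. Their poses are not given: they have to be found in the camera images.
- station_a: station with the practice block in its channel, fixed to the table. Plate 200 (x) x 125 (y) x 6 mm; two white guides (22 mm high, inner faces y = +-47.5 mm) form a channel along x, open at the near end. Its over-centre latch is on the left (+y). Origin: middle of the channel (3 mm beyond the plate's middle) at table height; x along the channel towards the stop, away from the robot, turned up to 0.3 rad; y left, z up
- station_b: station that is empty, fixed to the table. Plate 200 (x) x 125 (y) x 6 mm; two white guides (22 mm high, inner faces y = +-47.5 mm) form a channel along x, open at the near end. Its over-centre latch is on the left (+y). Origin: middle of the channel (3 mm beyond the plate's middle) at table height; x along the channel towards the stop, away from the robot, turned up to 0.3 rad; y left, z up
- stop_a (a point): middle of the top edge of the loaded station's white stop wall, on the face the block must touch: at station (75, 0, 36) mm; the wall is 12 mm thick, 115 mm wide
- block_mid (a point): centre of the practice block: rigid white tray 90 x 90 x 28 mm, skin-coloured top, three dark cuts along x; 0.2 to 0.45 kg, loose. It slides on the 6 mm plate (top at 34 mm, 2.5 mm play each side), axes as the station's, and starts 40 to 60 mm short of the stop. Home: far face on the stop, centre at station x = 30 mm, near face x = -15 mm; push that face between y = -45 and +30 mm, clear of the latch
- block: the practice block itself, origin at the centre of its underside (14 mm below block_mid), same axes
- clamp_a (a joint): loaded station's latch angle, rad. 0 = open: handle leans 0.7 rad from vertical towards the stop (+x); 1.4 = locked: leans 0.7 rad to the near end (-x). Over-centre spring (0.3 Nm/rad) drives it away from centre (0.7), so it rests only at 0 or 1.4; to start it takes about 4 N sideways at the knob. On a block far from home the latch finger strikes the block's top and cannot lock
- clamp_b (a joint): empty station's latch angle, rad. 0 = open: handle leans 0.7 rad from vertical towards the stop (+x); 1.4 = locked: leans 0.7 rad to the near end (-x). Over-centre spring (0.3 Nm/rad) drives it away from centre (0.7), so it rests only at 0 or 1.4; to start it takes about 4 N sideways at the knob. On a block far from home the latch finger strikes the block's top and cannot lock
- clamp_a_hinge (a point): on the loaded station's latch hinge axis (along station y), in the handle's plane: station (-22, 78, 48) mm. The shaft crosses the left guide to y = 34 mm; the dark bracket under it spans x -35 to -9, y 60 to 67 mm, top 56 mm. The handle is a steel rod 10 mm thick from here to the knob, 58 mm long
- clamp_a_knob (a point): centre of the black ball knob (16 mm diameter) at the end of the loaded station's handle; open at station (15, 78, 92) mm, locked at (-59, 78, 92) mm
- clamp_a_finger (a point): end of the loaded station's latch finger, a steel rod 8 mm thick on the hinge shaft at station y = 38 mm, 32 mm long from axis to this point. Open it lies nearly level above the channel, pointing to the near end, at (-54, 38, 43) mm; locked it points straight down at (-22, 38, 16) mm, close behind the block
- clamp_b_knob (a point): centre of the black ball knob of the empty station's handle; same sizes and places in its own station
- pen_pot: square white pot with pens, 70 x 70 x 90 mm (pens to about 145 mm); loose bystander, origin at the centre of its underside
- spray: small clear spray bottle with white cap, 44 mm diameter, 150 mm tall; loose bystander, origin at the centre of its underside
- cup: clear plastic cup, 72 mm diameter, 90 mm tall; loose bystander, origin at the centre of its underside
- tape_roll: white roll of tape standing on its flat side, 44 mm diameter, 25 mm tall, in the gap between the stations; loose bystander, origin at the centre of its underside
- forceps: steel forceps lying flat, 120 mm long, 6 mm thick; loose bystander, origin at the centre of its underside
- pill_jar: small jar, 50 mm diameter, 70 mm tall; loose bystander, origin at the centre of its underside
- marker: black marker pen lying flat, 115 mm long, 16 mm thick; loose bystander, origin at the centre of its underside
Not all that is in view belongs to the job. Leave any yellow look-alike of the block alone.

How it is judged:
By the outcome, as a careful person would: the job done as asked, in the order asked, and still so for the second after the job is handed in, with the robot touching nothing.
It also fails if it takes over 48 s, if anything falls off the work surface, if the arm or the gripper's body presses on something with over 40 N, if the wrist force passes 120 N, or if a joint passes its speed limit or range.

## Robot

A 7-joint arm with a two-finger parallel gripper is mounted at the origin on the work surface. World frame = base frame: x ahead of the robot, y to its left, z up, the work surface at z = 0. Lengths are in m, angles in degrees, forces in N, time in s.
With the tool pointing down it reaches from about 0.425 to 0.875 m from the base axis. Payload 4.7 kg.
Tool frame: the origin (TCP) lies at the very end of the fingers, on their centre line; the grasp point (between the pads) lies 19 mm behind it (env.grip_point_offset is the distance from the TCP to the grasp point, in m); z points along the fingers, y is the line along which they close (so a half turn about z gives the same grasp; the last joint's range is limited). The gripper opens to 87 mm and grips with 3 to 60 N. Pads are 19 mm wide; open, the fingers measure 117 mm over their backs; the gripper's body (75 mm by 190 mm) begins 51 mm behind the grasp point.
Start: joints at [-69.437, 18.392, -4.016, 83.108, 1.295, 78.541, -3.26], TCP at [0.22, 0.612, 0.223] pointing down, gripper open.
Joint ranges: [-163.93, 163.93], [-17.29, 119.83], [-79.2, 71.16], [3.27, 140.29], [-89.18, 269.18], [5.43, 117.66], [-154.24, 154.24]. Speed limits (degrees/s): [147.25, 147.25, 180, 180, 180, 180, 180].

## Interface

Orientations are given as [roll, pitch, yaw] about the fixed x, y, z axes, in that order (R = Rz(yaw) Ry(pitch) Rx(roll)).
In Python, from cell import env gives the robot as it stands.
- The arm moves only by the tool jog_arm, never from a script. Its argument "motion" is a list of rows, each an object of numbers: "x", "y", "z": the shift along the tool's x, y, z in cm; "ax", "ay", "az": the turn, a rotation vector about the tool's x, y, z in degrees. In form: [{"x": .., "y": .., "z": .., "ax": .., "ay": .., "az": ..}, ...]. A call has exactly 5 rows; each row shifts and turns the commanded pose from where the row before left it, along the tool's axes as they then stand; what a row does not reach is not made up. A row lasts 1/10 s, in which the tool goes at most 50 mm and 8.59 degrees, less where a joint would pass 70% of its speed; a pose out of reach is approached as far as the arm can. A call is refused whole if a number of a shift passes 5 or a number of a turn 8.59, either way. A call with a gripper value outside its range is refused whole. "claw" is the gripper command: -1 is shut, 1 is fully open, values between are in proportion, set as the call begins (left out, the last holds). The fingers move at their own pace and stop on an object; "squeeze" is the grip in N (left out, the last holds). Time passes only in rows, so rows that do not move let the fingers close, or fill a call up. It gives the time, the measured TCP pose, the force, the opening and the grip force at its end, in the units of the state.
- env.get_obs(): the state, without advancing time (a new reading comes with each control period).
- env.read_camera(name): name is "scene" or "side" or "wrist"; returns the picture (420x560x3 uint8, red, green, blue); there is no depth.
- env.camera_params(name): a dict with "fx", "fy", "cx", "cy" (pixels), "k1" (the pictures are not rectified: a ray, as slopes to the right and down, at radius r is drawn at 1 + k1 r^2 times it, then the intrinsics apply), "extrinsics" (4x4, takes a point from world to camera coordinates). Camera axes: x right, y up, looking along -z (the intrinsics and any distortion apply to the point x, -y, -z); pixel columns grow to the right and rows downward; lengths in m; the calibration is good to about 2 mm. A picture is of the moment at which its call begins: read the wrist's pose just before it. camera_params takes no time and is no camera call; for the wrist camera it gives the pose at the moment of the call.
- env.sign_off(): hands the job in; it is judged then, once.
The state is a dict: "time_s": time; "qpos": joint angles; "joint_velocities": joint speeds; "effort": joint torques, N m; "tool_pos": TCP position; "tool_rot": TCP orientation; "force": force on the tool from outside, world axes, zero at the start; "wrist_torque": the same for the moment, N m; "grip_width": finger opening in m; "grasp_force": force on a finger pad.
Only numpy, scipy, OpenCV 4.12 (cv2) and the standard library are available. Lean on these libraries where they do the work, as an engineer would, in place of code of your own. Each camera call takes 0.05 s, during which the arm holds its last target. There are 200 camera calls.

## Working session

There is one attempt and no reset: what is moved stays moved. The work goes in short steps, Python scripts to look and compute and a tool call to move; the robot and the scene stay as the last step left them, time stands still between calls to the robot, and variables do not carry over. Pictures are saved under pics/ and viewed, at most 10 in all, crops included, and the job is handed in when it is done.

Besides the shell and the picture viewer there is one more tool, called after ">>>" by a JSON object that holds its "op" and its "data", one argument or row to a line. jog_arm: Moves the arm, as the interface text tells. Its arguments: {"type":"object","properties":{"motion":{"type":"array"},"claw":{"type":"number"},"squeeze":{"type":"number"}},"required":["motion"]}

```bash
mkdir -p pics; ls; python3 - <<'E'
from cell import env
import cv2,numpy as np
ims=[]
for n in ["scene","side"]:
    im=env.read_camera(n)[:,:,::-1]; cv2.imwrite(f"pics/{n}0.png",im); 
    p=env.camera_params(n); print(n,{k:np.round(v,4).tolist() for k,v in p.items()})
o=env.get_obs(); print(o)
E
```

```text
pics
scene {'fx': 497.3903, 'fy': 497.3903, 'cx': 284.7016, 'cy': 205.7782, 'k1': 0.0525, 'extrinsics': [[0.5033, 0.8641, 0.0073, -0.274], [-0.5867, 0.3355, 0.737, 0.2305], [0.6344, -0.3753, 0.6758, -1.6736], [0.0, 0.0, 0.0, 1.0]]}
side {'fx': 410.9105, 'fy': 410.9105, 'cx': 275.0407, 'cy': 202.3514, 'k1': -0.0485, 'extrinsics': [[0.9795, -0.2013, 0.0006, -0.4556], [0.146, 0.7126, 0.6862, -0.1348], [-0.1386, -0.6721, 0.7274, -1.2012], [0.0, 0.0, 0.0, 1.0]]}
{'time_s': 0.1, 'qpos': array([-69.43719826,  18.43616346,  -4.01175833,  83.16837175,
         1.29547561,  78.54038184,  -3.26192196]), 'joint_velocities': array([-0.04269809, -0.07764465, -0.05791427, -0.22136923,  0.02677537,
       -0.05485839, -0.0350252 ]), 'effort': array([-4.84944776e-04, -4.92575741e+01, -4.06102818e-01, -3.13399994e+01,
       -6.42752834e-02,  3.94584797e-02,  6.63471087e-05]), 'tool_pos': array([0.2196191 , 0.6112473 , 0.22155103]), 'tool_rot': array([-1.79900325e+02,  7.10113637e-03,  1.60241402e+02]), 'force': array([-1.37875674,  0.25959333,  0.21964644]), 'wrist_torque': array([0.00059482, 0.02314992, 0.01404087]), 'grasp_force': 0.0, 'grip_width': 0.08724171706031728}
```

View pics/scene0.png

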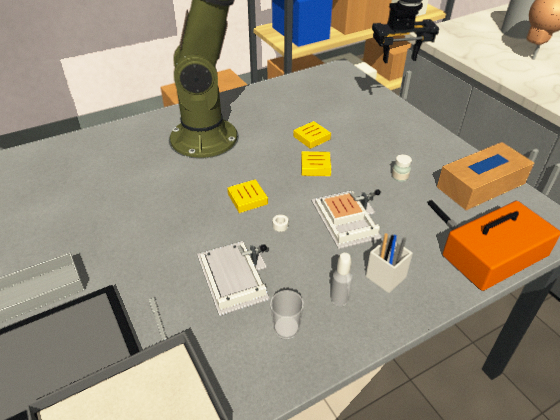

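View pics/side0.png

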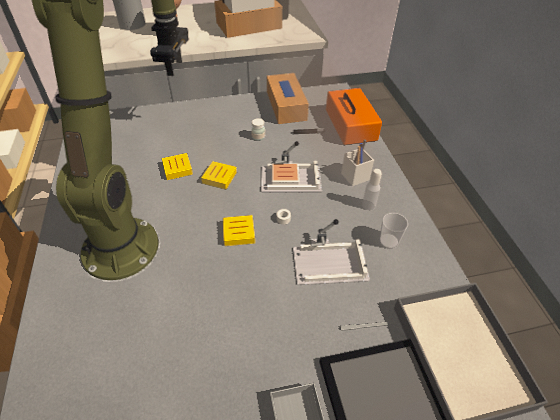

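The scene view shows the loaded station, with its skin-coloured block, at about (347,215), and at (291,176) in the side view. The empty station is at scene (232,275) and side (331,262). Things that could be taken for the block are the yellow blocks at scene (248,195), (316,163) and (312,134), and the empty station's tray at (232,275). I choose the skin-coloured block in white at scene (345,207) and will check it in a close crop.

```bash
cat > h.py <<'E'
import cv2,numpy as np
from cell import env
def ray(cam,uv,P=None):
    p=P or env.camera_params(cam); d=np.array([(uv[0]-p['cx'])/p['fx'],(uv[1]-p['cy'])/p['fy']])
    u=d.copy()
    for _ in range(20): u=d/(1+p['k1']*(u@u))
    E=np.array(p['extrinsics']); R=E[:3,:3]
    return -R.T@E[:3,3], R.T@np.array([u[0],-u[1],-1])
def onplane(cam,uv,z,P=None):
    o,d=ray(cam,uv,P); return o+d*(z-o[2])/d[2]
def proj(cam,X,P=None):
    p=P or env.camera_params(cam); E=np.array(p['extrinsics']); c=E[:3,:3]@X+E[:3,3]
    u=np.array([c[0],-c[1]])/-c[2]; u=u*(1+p['k1']*(u@u))
    return np.array([p['fx']*u[0]+p['cx'],p['fy']*u[1]+p['cy']])
def tri(uv1,uv2,c1="scene",c2="side"):
    o1,d1=ray(c1,uv1);o2,d2=ray(c2,uv2)
    t=np.linalg.lstsq(np.c_[d1,-d2],o2-o1,rcond=None)[0]
    a=o1+d1*t[0];b=o2+d2*t[1]; return (a+b)/2,np.linalg.norm(a-b)
E
python3 - <<'E'
from h import *
a=cv2.imread("pics/scene0.png")[180:250,305:395]; b=cv2.imread("pics/side0.png")[130:200,250:340]
r=lambda i:cv2.resize(i,None,fx=8,fy=8,interpolation=cv2.INTER_CUBIC)
A=r(a)
cv2.imwrite("pics/c_scene.png",r(a)); cv2.imwrite("pics/c_side.png",r(b))
for n,z in(("scene",.034),("side",.034)):
    im=cv2.imread(f"pics/{n}0.png"); x0,y0,x1,y1=(305,180,395,250) if n=="scene" else (250,130,340,200)
    hsv=cv2.cvtColor(im,cv2.COLOR_BGR2HSV)
    m=cv2.inRange(hsv,(3,70,100),(18,200,255)); k=np.zeros_like(m);k[y0:y1,x0:x1]=m[y0:y1,x0:x1]
    k=cv2.morphologyEx(k,cv2.MORPH_CLOSE,np.ones((5,5)))
    c=max(cv2.findContours(k,0,1)[0],key=cv2.contourArea)
    q=np.array([onplane(n,p,z)[:2] for p in c[:,0].astype(float)],np.float32)
    print(n,cv2.contourArea(c),cv2.minAreaRect(q),q.mean(0))
E
```

```text
scene 548.0 ((0.5390676259994507, 0.188848614692688), (0.0832461267709732, 0.08263715356588364), 78.60154724121094) [0.53986967 0.18816544]
side 392.5 ((0.536685585975647, 0.19018012285232544), (0.07940360903739929, 0.08442442864179611), 78.44510650634766) [0.53592646 0.19069345]
```

View pics/c_scene.png

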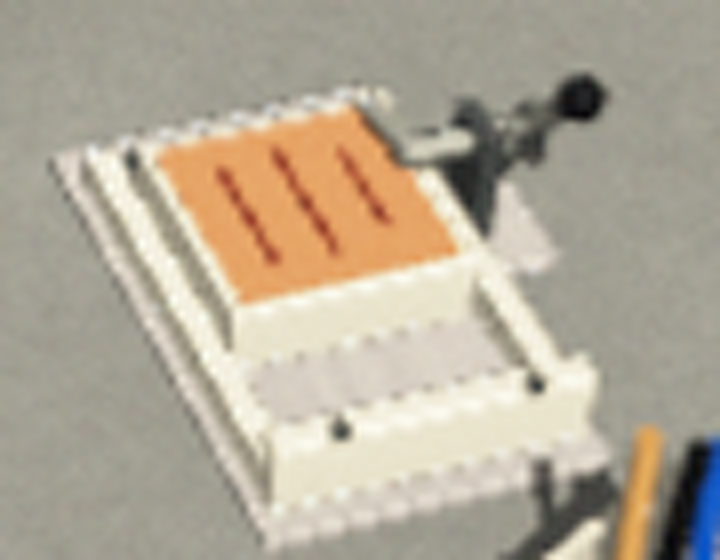

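View pics/c_side.png

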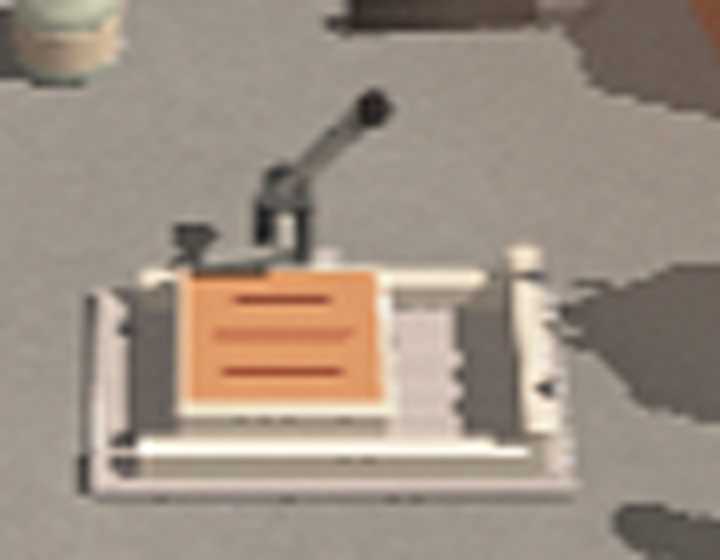

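Scene crop: the skin-coloured block in the white tray, with a gap to the stop. The knob is at crop (582,97), which is scene (377,192). The handle leans towards the stop, so the latch is open. Side crop: the knob is at (374,107), which is side (296,143). The visible plate corners are good reference points.

```bash
python3 - <<'E'
from h import *
S=lambda u,v:np.array([305+(u+.5)/8-.5,180+(v+.5)/8-.5])
D=lambda u,v:np.array([250+(u+.5)/8-.5,130+(v+.5)/8-.5])
print("knob",tri(S(582,97),D(374,107)))
# plate corners top z=6mm in station (plate middle at x=-3): near x=-103, far 97, y=+-62.5
st=[(-.103,-.0625),(.097,-.0625),(.097,.0625)]
w=[onplane("scene",S(*p),.006)[:2] for p in((55,160),(268,541),(605,440))]
st2=[(-.103,-.0625),(.097,-.0625)]
w2=[onplane("side",D(*p),.006)[:2] for p in((97,490),(575,483))]
def fit(a,b):
    a=np.array(a);b=np.array(b);ac=a-a.mean(0);bc=b-b.mean(0)
    th=np.arctan2((ac[:,0]*bc[:,1]-ac[:,1]*bc[:,0]).sum(),(ac*bc).sum())
    R=np.array([[np.cos(th),-np.sin(th)],[np.sin(th),np.cos(th)]]);t=b.mean(0)-R@a.mean(0)
    return np.degrees(th),t,np.round(1e3*(b-(a@R.T+t)),1).tolist()
print("scene",fit(st,w));print("side",fit(st2,w2));print("all",fit(st+st2,w+w2))
th,t,_=fit(st+st2,w+w2);th=np.radians(th);R=np.array([[np.cos(th),-np.sin(th)],[np.sin(th),np.cos(th)]])
k=tri(S(582,97),D(374,107))[0]; print("knob st",R.T@(k[:2]-t),k[2])
for n in("scene","side"): pass
print("block st",R.T@(np.array([.538,.1895])-t))
for nm,p in (("stopcorners",[(265,430),(590,365)]),):
    print([R.T@(onplane("scene",S(*q),.036)[:2]-t) for q in p])
E
```

```text
knob (array([0.59208673, 0.25854036, 0.09337012]), np.float64(0.0023893520442308776))
scene (np.float64(-10.475257117597575), array([0.55979371, 0.18397433]), [[4.6, 2.0], [-0.0, -1.6], [-4.6, -0.4]])
side (np.float64(-10.382539975550452), array([0.56130049, 0.18781351]), [[1.1, -0.2], [-1.1, 0.2]])
all (np.float64(-10.558260210873888), array([0.56049376, 0.18551506]), [[4.0, 0.3], [-0.6, -3.0], [-5.4, -1.8], [2.1, 1.7], [-0.1, 2.8]])
knob st [0.01767726 0.07757786] 0.09337011524536815
block st [-0.0228431  -0.00020418]
[array([ 0.07641206, -0.06002334]), array([0.08425455, 0.05377833])]
```

```bash
cat >> h.py <<'E'
from scipy.spatial.transform import Rotation as Ro
O=np.array([.561,.186]);TH=np.radians(-10.8)
RS=np.array([[np.cos(TH),-np.sin(TH)],[np.sin(TH),np.cos(TH)]])
def st(p): p=np.array(p); return np.r_[RS.T@(p[:2]-O),p[2]]
def wd(p): p=np.array(p); return np.r_[RS@p[:2]+O,p[2]]
def plan(target_st,n,yaw=None):
    o=env.get_obs(); p=o['tool_pos']; R=Ro.from_euler('xyz',o['tool_rot'],degrees=True)
    T=wd(target_st); Rt=Ro.from_euler('xyz',[180,0,np.degrees(TH)+90 if yaw is None else yaw],degrees=True)
    rv=(R.inv()*Rt).as_rotvec()/n; Rc=R
    print("st",st(p).round(4),"F",o['force'].round(1),"t",o['time_s'],"turn/row",np.degrees(rv).round(2))
    for i in range(n):
        print((Rc.inv().apply((T-p)/n)*100).round(2)); Rc=Rc*Ro.from_rotvec(rv)
        if np.linalg.norm(rv)<.002: break
E
python3 - <<'E'
from h import *
plan([-.105,-.003,.2],15)
for n,uv in(("pot",(386,288)),("spray",(340,303)),("jar",(402,179)),("cup",(287,334)),("tape",(280,228))): print(n,st(onplane(n and "scene",uv,0)).round(3))
E
```

```text
st [-0.415   0.3537  0.2216] F [-1.4  0.3  0.2] t 0.1 turn/row [-0.01  0.01  5.4 ]
[-2.41 -2.03  0.15]
[-2.59 -1.79  0.15]
[-2.75 -1.54  0.15]
[-2.88 -1.27  0.15]
[-2.99 -1.    0.15]
[-3.07 -0.71  0.15]
[-3.12 -0.42  0.15]
[-3.15 -0.12  0.15]
[-3.15  0.17  0.14]
[-3.12  0.47  0.14]
[-3.06  0.76  0.14]
[-2.97  1.05  0.14]
[-2.86  1.32  0.14]
[-2.72  1.58  0.14]
[-2.56  1.83  0.14]
pot [ 0.253 -0.008  0.   ]
spray [ 0.257 -0.132  0.   ]
jar [-0.103  0.235 -0.   ]
cup [ 0.295 -0.278  0.   ]
tape [-0.025 -0.184  0.   ]
```

>>> {"op": "jog_arm", "data": {
  "motion": [
    {"x":-2.4,"y":-2.0,"z":0.15,"az":5.4},
    {"x":-2.6,"y":-1.8,"z":0.15,"az":5.4},
    {"x":-2.75,"y":-1.55,"z":0.15,"az":5.4},
    {"x":-2.9,"y":-1.25,"z":0.15,"az":5.4},
    {"x":-3.0,"y":-1.0,"z":0.15,"az":5.4}
  ],
  "claw": -1,
  "squeeze": 20
}}

```text
$.motion[0]: bad value
```

>>> {"op": "jog_arm", "data": {
  "motion": [
    {"x":-3.05,"y":-0.7,"z":0.15,"az":5.4},
    {"x":-3.1,"y":-0.4,"z":0.15,"az":5.4},
    {"x":-3.15,"y":-0.1,"z":0.15,"az":5.4},
    {"x":-3.15,"y":0.15,"z":0.15,"az":5.4},
    {"x":-3.1,"y":0.45,"z":0.15,"az":5.4}
  ]
}}

```text
$.motion[0]: bad value
```

>>> {"op": "jog_arm", "data": {
  "motion": [
    {"x":-3.05,"y":0.75,"z":0.15,"az":5.4},
    {"x":-3.0,"y":1.05,"z":0.15,"az":5.4},
    {"x":-2.85,"y":1.3,"z":0.15,"az":5.4},
    {"x":-2.7,"y":1.6,"z":0.15,"az":5.4},
    {"x":-2.55,"y":1.8,"z":0.15,"az":5.4}
  ]
}}

```text
$.motion[0]: bad value
```

```bash
python3 - <<'E'
from h import *
im=env.read_camera("wrist"); cv2.imwrite("pics/w1.png",im[:,:,::-1])
print(env.get_obs()['grip_width'])
plan([-.105,-.003,.016],10)
E
```

```text
0.08718334460062459
st [-0.4151  0.3538  0.2217] F [0.3 0.7 0.2] t 0.15 turn/row [-0.01  0.01  8.1 ]
[-3.62 -3.04  2.06]
[-4.01 -2.5   2.06]
[-4.32 -1.91  2.06]
[-4.55 -1.28  2.06]
[-4.68 -0.63  2.06]
[-4.73  0.04  2.06]
[-4.67  0.71  2.06]
[-4.53  1.36  2.06]
[-4.29  1.98  2.06]
[-3.97  2.57  2.06]
```

View pics/w1.png

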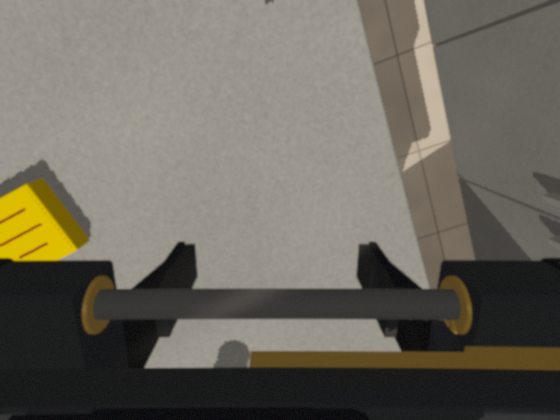

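The moves were refused because every row needs all six keys. The wrist picture shows only table, with a yellow look-alike at (35,220) and the open fingers at (180,290) and (375,290). I'll resend the moves.

>>> {"op": "jog_arm", "data": {
  "motion": [
    {"x":-2.4,"y":-2.0,"z":0.15,"ax":0,"ay":0,"az":5.4},
    {"x":-2.6,"y":-1.8,"z":0.15,"ax":0,"ay":0,"az":5.4},
    {"x":-2.75,"y":-1.55,"z":0.15,"ax":0,"ay":0,"az":5.4},
    {"x":-2.9,"y":-1.25,"z":0.15,"ax":0,"ay":0,"az":5.4},
    {"x":-3.0,"y":-1.0,"z":0.15,"ax":0,"ay":0,"az":5.4}
  ],
  "claw": -1,
  "squeeze": 20
}}

```text
time_s: 0.65
tool_pos: [0.2998, 0.4743, 0.2147]
tool_rot: [-180.0, 0.0, 133.0]
force: [0.8, -0.3, 0.0]
grip_width: 0.0553
grasp_force: 0.0
```

>>> {"op": "jog_arm", "data": {
  "motion": [
    {"x":-3.05,"y":-0.7,"z":0.15,"ax":0,"ay":0,"az":5.4},
    {"x":-3.1,"y":-0.4,"z":0.15,"ax":0,"ay":0,"az":5.4},
    {"x":-3.15,"y":-0.1,"z":0.15,"ax":0,"ay":0,"az":5.4},
    {"x":-3.15,"y":0.15,"z":0.15,"ax":0,"ay":0,"az":5.4},
    {"x":-3.1,"y":0.45,"z":0.15,"ax":0,"ay":0,"az":5.4}
  ]
}}

```text
time_s: 1.15
tool_pos: [0.3786, 0.3387, 0.2073]
tool_rot: [-180.0, 0.0, 106.0]
force: [0.4, 0.5, 0.7]
grip_width: 0.0148
grasp_force: 0.0
```

>>> {"op": "jog_arm", "data": {
  "motion": [
    {"x":-3.05,"y":0.75,"z":0.15,"ax":0,"ay":0,"az":5.4},
    {"x":-3.0,"y":1.05,"z":0.15,"ax":0,"ay":0,"az":5.4},
    {"x":-2.85,"y":1.3,"z":0.15,"ax":0,"ay":0,"az":5.4},
    {"x":-2.7,"y":1.6,"z":0.15,"ax":0,"ay":0,"az":5.4},
    {"x":-2.55,"y":1.8,"z":0.15,"ax":0,"ay":0,"az":5.4}
  ]
}}

```text
time_s: 1.65
tool_pos: [0.4575, 0.2029, 0.1999]
tool_rot: [-180.0, -0.0, 79.0]
force: [-0.5, -0.9, -0.1]
grip_width: 0.001
grasp_force: 0.0
```

```bash
python3 - <<'E'
from h import *
im=env.read_camera("wrist"); cv2.imwrite("pics/w2.png",im[:,:,::-1])
print(env.get_obs()['grip_width'])
plan([-.105,-.003,.016],10)
E
```

```text
0.00032265252377951345
st [-0.1008 -0.0082  0.1998] F [ 2.5 -3.4  0.1] t 1.7 turn/row [ 0.01  0.02 -0.08]
[ 0.06 -0.05  1.84]
```

View pics/w2.png

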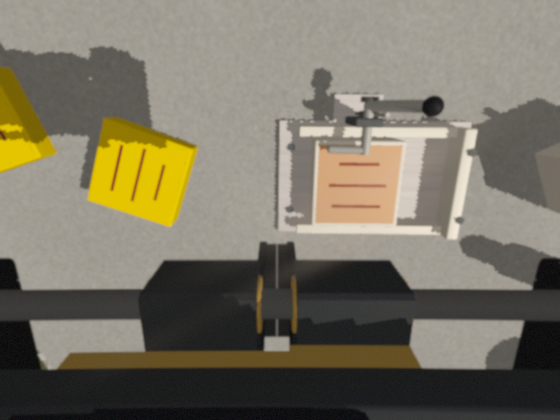

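The wrist picture shows the loaded station square to the image: block at (358,184), open knob at (433,106), plate corners at (279,121), (477,122) and (278,231), and stop face at about (457,180). I'll refine the station pose from these.

```bash
python3 - <<'E'
from h import *
P=env.camera_params("wrist"); im=cv2.imread("pics/w2.png")
hsv=cv2.cvtColor(im,cv2.COLOR_BGR2HSV); m=cv2.inRange(hsv,(3,60,100),(18,200,255)); k=np.zeros_like(m);k[135:235,305:410]=m[135:235,305:410]
k=cv2.morphologyEx(k,cv2.MORPH_CLOSE,np.ones((5,5)))
c=max(cv2.findContours(k,0,1)[0],key=cv2.contourArea)
q=np.array([onplane("wrist",p,.034,P)[:2] for p in c[:,0].astype(float)],np.float32)
r=cv2.minAreaRect(q);print(r,st([*r[0],0]))
g=cv2.inRange(im,(0,0,0),(45,45,45));g[:95]=0;g[118:]=0;g[:,:420]=0;g[:,450:]=0
M=cv2.moments(g,True);kn=(M['m10']/M['m00'],M['m01']/M['m00'])
print("knob",kn,M['m00'],st(onplane("wrist",kn,.092,P)))
for uv in((279,121),(477,122),(278,231)): print("plate",st(onplane("wrist",uv,.006,P)).round(4))
for uv in((463,129),(451,237)): print("stop top edge",st(onplane("wrist",uv,.036,P)).round(4))
E
```

```text
((0.5413718819618225, 0.1814749836921692), (0.08203687518835068, 0.0815860703587532), 77.80418395996094) [-0.01843255 -0.00812281  0.        ]
knob (431.1898734177215, 105.58649789029536) 237.0 [0.0207664  0.06880939 0.092     ]
plate [-0.0965  0.0547  0.006 ]
plate [0.1081 0.0499 0.006 ]
plate [-0.0991 -0.0683  0.006 ]
stop top edge [0.0785 0.0457 0.036 ]
stop top edge [ 0.0832 -0.0656  0.036 ]
```

>>> {"op": "jog_arm", "data": {
  "motion": [
    {"x":0,"y":-0.1,"z":4.2,"ax":0,"ay":0,"az":0.2},
    {"x":0,"y":-0.1,"z":4.2,"ax":0,"ay":0,"az":0.2},
    {"x":0,"y":-0.1,"z":4.2,"ax":0,"ay":0,"az":0.2},
    {"x":0,"y":0,"z":3.5,"ax":0,"ay":0,"az":0},
    {"x":0,"y":0,"z":2.0,"ax":0,"ay":0,"az":0}
  ]
}}

```text
time_s: 2.2
tool_pos: [0.452, 0.2038, 0.0159]
tool_rot: [-179.8, 0.2, 78.7]
force: [0.8, 0.0, -0.1]
grip_width: 0.0006
grasp_force: 0.0
```

```bash
sed -i 's/radians(-10.8)/radians(-11.5)/; s/O=np.array(\[.561,.186\])/O=np.array([.562,.184])/' h.py; python3 - <<'E'
from h import *
for n,(x0,y0,x1,y1) in(("scene",(305,160,395,250)),("side",(250,115,340,205))):
    im=env.read_camera(n)[y0:y1,x0:x1,::-1]; cv2.imwrite(f"pics/d_{n}.png",cv2.resize(im,None,fx=4.4,fy=4.4,interpolation=cv2.INTER_CUBIC))
cv2.imwrite("pics/d.png",np.hstack([cv2.imread("pics/d_scene.png"),cv2.imread("pics/d_side.png")]))
plan([-.030,-.003,.018],10)
E
```

```text
st [-0.1122 -0.0031  0.016 ] F [-0.   0.3  0.1] t 2.3 turn/row [-0.03  0.03  0.02]
[-0.    0.82 -0.02]
```

View pics/d.png

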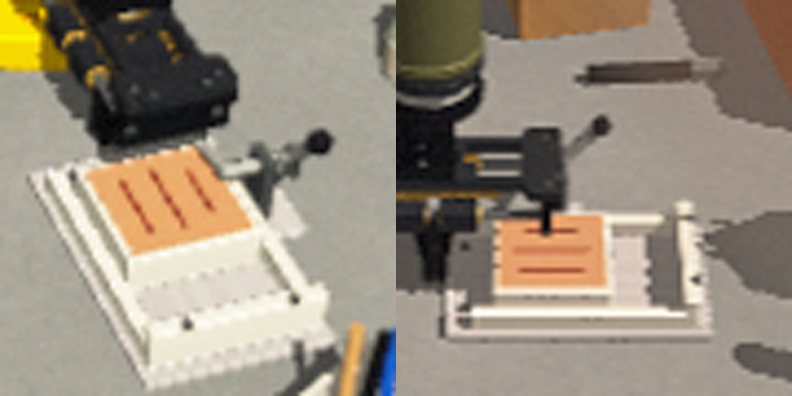

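```bash
python3 - <<'E'
from h import *
f=lambda X:((proj("side",X)-[250,115])*4.4+[396,0]).round(0)
print("tcp",f(env.get_obs()['tool_pos']))
for p in((-.112,-.003,.07),(-.017,0,.086),(-.017,-.03,.086),(-.017,.037,.086),(-.017,.037,.05),(-.017,-.03,.05),(-.022,.06,.02),(-.022,.034,.05)): print(p,f(wd(p)))
E
```

```text
tcp [435. 271.]
(-0.112, -0.003, 0.07) [434. 218.]
(-0.017, 0, 0.086) [561. 199.]
(-0.017, -0.03, 0.086) [562. 226.]
(-0.017, 0.037, 0.086) [560. 167.]
(-0.017, 0.037, 0.05) [559. 203.]
(-0.017, -0.03, 0.05) [561. 262.]
(-0.022, 0.06, 0.02) [551. 213.]
(-0.022, 0.034, 0.05) [553. 206.]
```

>>> {"op": "jog_arm", "data": {
  "motion": [
    {"x":0,"y":0.6,"z":0,"ax":0,"ay":0,"az":0},
    {"x":0,"y":0.8,"z":0,"ax":0,"ay":0,"az":0},
    {"x":0,"y":0.6,"z":0,"ax":0,"ay":0,"az":0},
    {"x":0,"y":0.5,"z":0,"ax":0,"ay":0,"az":0},
    {"x":0,"y":0.5,"z":0,"ax":0,"ay":0,"az":0}
  ]
}}

```text
time_s: 2.8
tool_pos: [0.4846, 0.1989, 0.0197]
tool_rot: [180.0, -0.0, 78.6]
force: [0.3, -0.2, 0.9]
grip_width: 0.0006
grasp_force: 0.0
```

>>> {"op": "jog_arm", "data": {
  "motion": [
    {"x":0,"y":0.5,"z":0,"ax":0,"ay":0,"az":0},
    {"x":0,"y":0.5,"z":0,"ax":0,"ay":0,"az":0},
    {"x":0,"y":0.5,"z":0,"ax":0,"ay":0,"az":0},
    {"x":0,"y":0.5,"z":0,"ax":0,"ay":0,"az":0},
    {"x":0,"y":0.5,"z":0,"ax":0,"ay":0,"az":0}
  ]
}}

```text
time_s: 3.3
tool_pos: [0.5084, 0.1939, 0.019]
tool_rot: [-180.0, 0.0, 78.7]
force: [-1.5, 0.9, 1.1]
grip_width: 0.0006
grasp_force: 0.8
```

```bash
python3 - <<'E'
from h import *
for n,(x0,y0,x1,y1) in(("scene",(305,160,395,250)),("side",(250,115,340,205))):
    im=env.read_camera(n)[y0:y1,x0:x1,::-1]; cv2.imwrite(f"pics/e_{n}.png",cv2.resize(im,None,fx=4.4,fy=4.4,interpolation=cv2.INTER_CUBIC))
cv2.imwrite("pics/e.png",np.hstack([cv2.imread("pics/e_scene.png"),cv2.imread("pics/e_side.png")]))
plan([-.030,-.003,.016],10)
E
```

```text
st [-0.0535 -0.0012  0.0191] F [-0.1  0.9  0.4] t 3.4 turn/row [ 0.01 -0.    0.01]
[-0.02  0.24  0.03]
```

View pics/e.png

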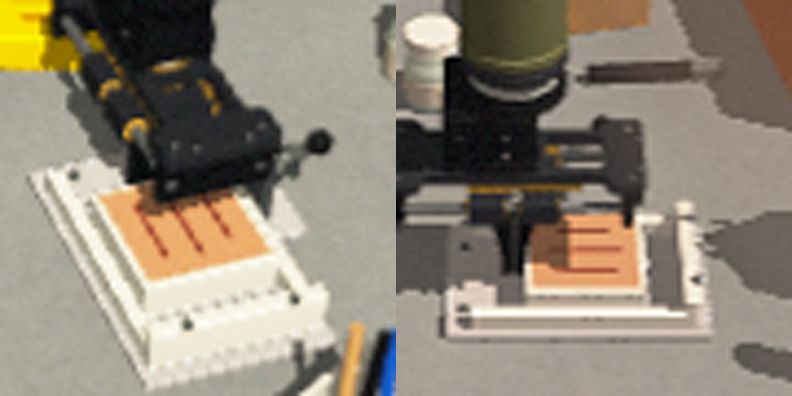

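The block is moving with the fingertips, at (512,240) in the side view. About 25–30 mm is left to the stop, and the gripper body is clear above.

>>> {"op": "jog_arm", "data": {
  "motion": [
    {"x":0,"y":0.4,"z":0,"ax":0,"ay":0,"az":0},
    {"x":0,"y":0.4,"z":0,"ax":0,"ay":0,"az":0},
    {"x":0,"y":0.4,"z":0,"ax":0,"ay":0,"az":0},
    {"x":0,"y":0.4,"z":0,"ax":0,"ay":0,"az":0},
    {"x":0,"y":0.3,"z":0,"ax":0,"ay":0,"az":0}
  ]
}}

```text
time_s: 3.9
tool_pos: [0.5272, 0.19, 0.019]
tool_rot: [180.0, 0.0, 78.6]
force: [-1.5, -0.2, -0.5]
grip_width: 0.0005
grasp_force: 0.5
```

>>> {"op": "jog_arm", "data": {
  "motion": [
    {"x":0,"y":0.1,"z":0,"ax":0,"ay":0,"az":0},
    {"x":0,"y":0.1,"z":0,"ax":0,"ay":0,"az":0},
    {"x":0,"y":0.1,"z":0,"ax":0,"ay":0,"az":0},
    {"x":0,"y":0.1,"z":0,"ax":0,"ay":0,"az":0},
    {"x":0,"y":0,"z":0,"ax":0,"ay":0,"az":0}
  ]
}}

```text
time_s: 4.4
tool_pos: [0.5309, 0.1894, 0.0191]
tool_rot: [180.0, -0.0, 78.6]
force: [-0.6, 0.6, 0.8]
grip_width: 0.0002
grasp_force: 0.3
```

Not at the stop yet; I'll keep going in 1–1.5 mm steps until the force rises.

>>> {"op": "jog_arm", "data": {
  "motion": [
    {"x":0,"y":0.15,"z":0,"ax":0,"ay":0,"az":0},
    {"x":0,"y":0.15,"z":0,"ax":0,"ay":0,"az":0},
    {"x":0,"y":0.1,"z":0,"ax":0,"ay":0,"az":0},
    {"x":0,"y":0.1,"z":0,"ax":0,"ay":0,"az":0},
    {"x":0,"y":0,"z":0,"ax":0,"ay":0,"az":0}
  ]
}}

```text
time_s: 4.9
tool_pos: [0.5359, 0.1884, 0.0191]
tool_rot: [180.0, -0.0, 78.6]
force: [0.6, 0.8, -0.3]
grip_width: 0.0005
grasp_force: 0.3
```

```bash
python3 - <<'E'
from h import *
plan([-.020,-.003,.019],10)
for n in("scene","side"):
    im=np.ascontiguousarray(env.read_camera(n)[:,:,::-1]);hsv=cv2.cvtColor(im,cv2.COLOR_BGR2HSV)
    m=cv2.inRange(hsv,(3,70,60),(18,220,255));k=np.zeros_like(m)
    x0,y0,x1,y1=(305,180,395,250) if n=="scene" else (250,150,330,200); k[y0:y1,x0:x1]=m[y0:y1,x0:x1]
    cs=cv2.findContours(k,0,1)[0];c=np.vstack([a for a in cs if cv2.contourArea(a)>20])
    q=np.array([st(onplane(n,p,.034))[:2] for p in c[:,0].astype(float)])
    print(n,"skin x range",np.percentile(q[:,0],[2,50,98]).round(4),q[:,0].max())
    cv2.imwrite(f"pics/f_{n}.png",im)
E
```

```text
st [-0.0264 -0.0009  0.0191] F [ 0.6  0.8 -0.3] t 4.9 turn/row [ 0.   -0.    0.01]
[-0.02  0.06  0.  ]
scene skin x range [-0.0122  0.0658  0.1601] 0.16215270867454915
side skin x range [-0.0148  0.0279  0.0677] 0.06790815054983182
```

>>> {"op": "jog_arm", "data": {
  "motion": [
    {"x":0,"y":0.1,"z":0,"ax":0,"ay":0,"az":0},
    {"x":0,"y":0.1,"z":0,"ax":0,"ay":0,"az":0},
    {"x":0,"y":0.1,"z":0,"ax":0,"ay":0,"az":0},
    {"x":0,"y":0,"z":0,"ax":0,"ay":0,"az":0},
    {"x":0,"y":0,"z":0,"ax":0,"ay":0,"az":0}
  ]
}}

```text
time_s: 5.5
tool_pos: [0.5369, 0.1885, 0.0189]
tool_rot: [-179.8, 0.0, 78.7]
force: [-6.0, 1.7, 3.5]
grip_width: 0.0005
grasp_force: 2.8
```

>>> {"op": "jog_arm", "data": {
  "motion": [
    {"x":0,"y":0.1,"z":0,"ax":0,"ay":0,"az":0},
    {"x":0,"y":0.1,"z":0,"ax":0,"ay":0,"az":0},
    {"x":0,"y":0,"z":0,"ax":0,"ay":0,"az":0},
    {"x":0,"y":0,"z":0,"ax":0,"ay":0,"az":0},
    {"x":0,"y":0,"z":0,"ax":0,"ay":0,"az":0}
  ]
}}

```text
time_s: 6.0
tool_pos: [0.537, 0.1886, 0.0186]
tool_rot: [-179.6, 0.0, 78.7]
force: [-9.8, 1.3, 7.0]
grip_width: 0.0005
grasp_force: 4.9
```

The block is home: the TCP has stopped and the force is rising to 10 N. I'll back off, lift, and check the knob position from above.

>>> {"op": "jog_arm", "data": {
  "motion": [
    {"x":0,"y":-0.5,"z":0,"ax":0,"ay":0,"az":0},
    {"x":0,"y":-1.0,"z":0,"ax":0,"ay":0,"az":0},
    {"x":0,"y":-1.0,"z":-0.5,"ax":0,"ay":0,"az":0},
    {"x":0,"y":0,"z":-4,"ax":0,"ay":0,"az":0},
    {"x":0,"y":0,"z":-4.5,"ax":0,"ay":0,"az":0}
  ]
}}

```text
time_s: 6.5
tool_pos: [0.5139, 0.1919, 0.1088]
tool_rot: [-179.9, 0.1, 78.7]
force: [0.8, 0.5, 0.3]
grip_width: 0.0003
grasp_force: 0.0
```

>>> {"op": "jog_arm", "data": {
  "motion": [
    {"x":0,"y":0,"z":-4.5,"ax":0,"ay":0,"az":0},
    {"x":0,"y":-0.5,"z":-4.5,"ax":0,"ay":0,"az":0},
    {"x":0,"y":-1,"z":-1,"ax":0,"ay":0,"az":0},
    {"x":0,"y":0,"z":0,"ax":0,"ay":0,"az":0},
    {"x":0,"y":0,"z":0,"ax":0,"ay":0,"az":0}
  ]
}}

```text
time_s: 7.0
tool_pos: [0.5004, 0.1953, 0.208]
tool_rot: [-180.0, 0.0, 78.7]
force: [0.5, -0.5, -1.0]
grip_width: 0.0005
grasp_force: 0.0
```

```bash
python3 - <<'E'
from h import *
P=env.camera_params("wrist"); im=np.ascontiguousarray(env.read_camera("wrist")[:,:,::-1]); cv2.imwrite("pics/g_w.png",im)
plan([.062,.076,.205],5)
print("expected knob px",proj("wrist",wd([.015,.078,.092]),P))
a=cv2.resize(im[40:280,200:520],None,fx=1.6,fy=1.6)
s=np.ascontiguousarray(env.read_camera("side")[125:205,250:340,::-1]); b=cv2.resize(s,None,fx=3,fy=4.8*.625,interpolation=cv2.INTER_CUBIC)
b=cv2.copyMakeBorder(b,0,a.shape[0]-b.shape[0],0,0,0); cv2.imwrite("pics/g.png",np.hstack([a,b]))
E
```

```text
st [-0.0626 -0.0016  0.2073] F [ 0.3  0.5 -0.2] t 7.05 turn/row [-0.02  0.02  0.03]
[1.55 2.5  0.04]
expected knob px [373.32705354 105.73164276]
```

View pics/g.png

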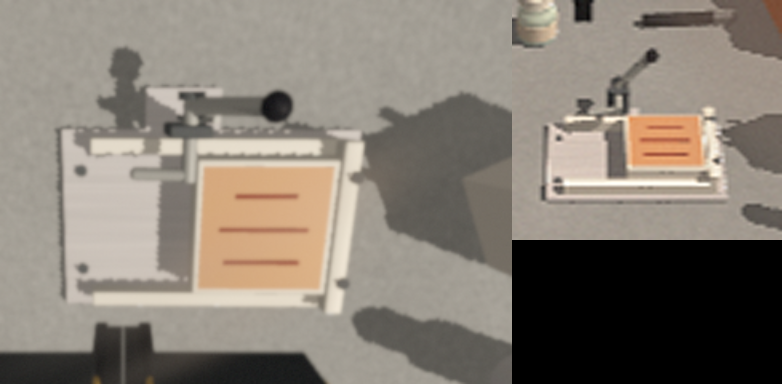

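The block sits flat against the stop. The latch is still open, and the knob is at wrist (372,106), within 1 px of where it should be. I'll move beyond the knob.

>>> {"op": "jog_arm", "data": {
  "motion": [
    {"x":1.6,"y":2.5,"z":0,"ax":0,"ay":0,"az":0},
    {"x":1.6,"y":2.5,"z":0,"ax":0,"ay":0,"az":0},
    {"x":1.6,"y":2.5,"z":0,"ax":0,"ay":0,"az":0},
    {"x":1.6,"y":2.5,"z":0,"ax":0,"ay":0,"az":0},
    {"x":1.5,"y":2.5,"z":0,"ax":0,"ay":0,"az":0}
  ]
}}

```text
time_s: 7.6
tool_pos: [0.6399, 0.2482, 0.2063]
tool_rot: [-179.8, 0.1, 78.6]
force: [-0.5, 0.0, 0.2]
grip_width: 0.0001
grasp_force: 0.0
```

>>> {"op": "jog_arm", "data": {
  "motion": [
    {"x":0,"y":0,"z":3.5,"ax":0,"ay":0,"az":0},
    {"x":0,"y":0,"z":3.5,"ax":0,"ay":0,"az":0},
    {"x":0,"y":0,"z":3.0,"ax":0,"ay":0,"az":0},
    {"x":0,"y":0,"z":1.8,"ax":0,"ay":0,"az":0},
    {"x":0,"y":0,"z":0,"ax":0,"ay":0,"az":0}
  ]
}}

```text
time_s: 8.1
tool_pos: [0.6362, 0.2465, 0.0851]
tool_rot: [-179.6, 0.4, 78.6]
force: [-1.0, -0.7, -1.3]
grip_width: 0.0005
grasp_force: 0.0
```

```bash
python3 - <<'E'
from h import *
plan([-.03,.077,.088],10)
E
```

```text
st [0.0602 0.076  0.0851] F [-1.  -0.7 -1.3] t 8.1 turn/row [-0.04  0.04  0.01]
[ 0.01 -0.9  -0.02]
```

>>> {"op": "jog_arm", "data": {
  "motion": [
    {"x":0,"y":-0.8,"z":0,"ax":0,"ay":0,"az":0},
    {"x":0,"y":-0.8,"z":0,"ax":0,"ay":0,"az":0},
    {"x":0,"y":-0.8,"z":0,"ax":0,"ay":0,"az":0},
    {"x":0,"y":-0.8,"z":0,"ax":0,"ay":0,"az":0},
    {"x":0,"y":-0.8,"z":0,"ax":0,"ay":0,"az":0}
  ]
}}

```text
time_s: 8.6
tool_pos: [0.6042, 0.2559, 0.094]
tool_rot: [179.4, -0.2, 78.6]
force: [11.5, -1.9, 7.2]
grip_width: 0.0004
grasp_force: 6.2
```

>>> {"op": "jog_arm", "data": {
  "motion": [
    {"x":0,"y":-0.8,"z":0,"ax":0,"ay":0,"az":0},
    {"x":0,"y":-0.8,"z":0,"ax":0,"ay":0,"az":0},
    {"x":0,"y":-0.8,"z":0,"ax":0,"ay":0,"az":0},
    {"x":0,"y":-0.8,"z":0,"ax":0,"ay":0,"az":0},
    {"x":0,"y":-0.8,"z":0,"ax":0,"ay":0,"az":0}
  ]
}}

```text
time_s: 9.1
tool_pos: [0.5602, 0.2643, 0.0917]
tool_rot: [180.0, -0.0, 78.6]
force: [-0.5, 0.0, -0.2]
grip_width: 0.0004
grasp_force: 0.0
```

```bash
python3 - <<'E'
from h import *
plan([-.03,.077,.088],10)
E
```

```text
st [-0.0178  0.0783  0.0917] F [-0.5  0.  -0.2] t 9.1 turn/row [ 0.   -0.    0.01]
[-0.01 -0.12  0.04]
```

>>> {"op": "jog_arm", "data": {
  "motion": [
    {"x":0,"y":1.0,"z":0,"ax":0,"ay":0,"az":0},
    {"x":0,"y":0,"z":-3.5,"ax":0,"ay":0,"az":0},
    {"x":0,"y":0,"z":-4,"ax":0,"ay":0,"az":0},
    {"x":0,"y":0,"z":-4,"ax":0,"ay":0,"az":0},
    {"x":0,"y":-3,"z":-1,"ax":0,"ay":0,"az":0}
  ]
}}

```text
time_s: 9.6
tool_pos: [0.546, 0.2665, 0.2203]
tool_rot: [179.6, -0.2, 78.4]
force: [-1.1, 0.2, -0.1]
grip_width: 0.0006
grasp_force: 0.0
```

>>> {"op": "jog_arm", "data": {
  "motion": [
    {"x":-2,"y":-4,"z":0,"ax":0,"ay":0,"az":0},
    {"x":-3,"y":-3,"z":0,"ax":0,"ay":0,"az":0},
    {"x":-3,"y":0,"z":0,"ax":0,"ay":0,"az":0},
    {"x":0,"y":0,"z":0,"ax":0,"ay":0,"az":0},
    {"x":0,"y":0,"z":0,"ax":0,"ay":0,"az":0}
  ]
}}

```text
time_s: 10.1
tool_pos: [0.4569, 0.2029, 0.2159]
tool_rot: [-180.0, -0.0, 78.6]
force: [0.8, 0.4, 0.6]
grip_width: 0.0004
grasp_force: 0.0
```

```bash
python3 - <<'E'
from h import *
im=np.ascontiguousarray(env.read_camera("wrist")[:,:,::-1])
a=cv2.resize(im[40:280,200:520],None,fx=1.5,fy=1.5)
s=np.ascontiguousarray(env.read_camera("side")[115:205,250:340,::-1]); b=cv2.resize(s,(300,300),interpolation=cv2.INTER_CUBIC)
b=cv2.copyMakeBorder(b,0,a.shape[0]-b.shape[0],0,0,0); cv2.imwrite("pics/z.png",np.hstack([a,b]))
o=env.get_obs();print(o['time_s'],o['force'],st(o['tool_pos']))
E
```

```text
10.2 [-0.38033739  0.50567034 -0.49281898] [-0.10679576 -0.00137288  0.21572224]
```

View pics/z.png

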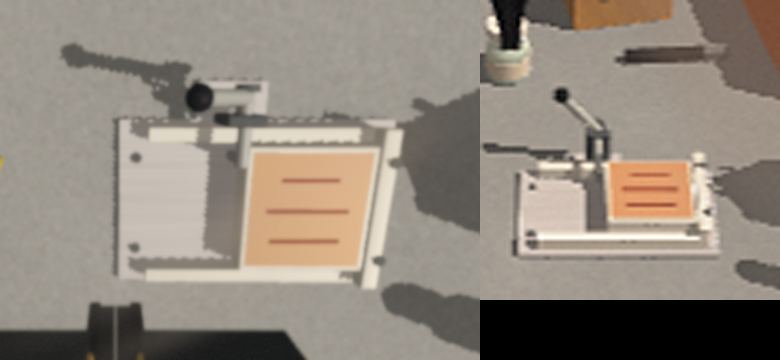

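The knob at side crop (561,95) now leans to the near end, the latch finger is down, and the block is on the stop. I'll check the locked angle by numbers before handing in.

```bash
python3 - <<'E'
from h import *
e=proj("side",wd([-.059,.078,.092])); print(e)
if abs(e-[274.1,143.3]).max()<3: print(env.sign_off())
E
```

```text
[274.67662145 143.7936433 ]
the job is handed in; nothing more can be done
None
```

The block is fully home against the stop, the loaded station's latch has snapped into the locked position (checked in the camera views), and I handed the job in at about 10 s with the arm clear.

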